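Hold a spring clip open over the job card of a slitting machine

TASK

Push the white job card straight down into its blue stand until its orange collar sits fully home on the stand. Then squeeze the handles of the red spring clip so that its jaws spread wide, lift it off its rack and lower it, upright and square to the card, over the middle of the card's top edge (yellow mark), with the edge well inside the gaping jaws and the clip touching neither card nor stand. Finish there, still squeezing it open and holding it in the air, ready for a paper ticket to be slipped in; leave the black clip and everything else on the bench where it is.

Things in the scene. Friction and masses are not known exactly. Their poses are not given: they have to be found in the camera images.
- card_stand: Fixed blue block, 70 mm (its x) by 150 mm (its y) and 40 mm high, with a slot along its y in the middle of its top in which the card stands. Origin at the centre of its underside on the bench, z up. It may be left or right of the robot, turned up to 0.4 rad.
- card (a joint): Height in m by which the card stands above its home position: starts about 0.012 to 0.022, 0 when fully home (orange collar resting on the stand's top). The card slides straight up and down, with stiff friction of about 6 N, stays where it is left, and meets a hard stop at home. It does not spring back.
- card_top (a point): Middle of the top edge of the white job card, moving with it: a rigid upright plate 4 mm thick (x), 120 mm wide along the edge (y), z up. Home, the edge is 128 mm above the bench and 80 mm above the top of the orange collar (a bar 18 x 130 x 8 mm across the card). A 30 mm wide yellow mark on both faces shows the middle of the edge.
- clip_rack: Fixed grey base 80 mm (x) by 180 mm (y) and 20 mm high, with a steel strip 6 mm thick and 20 mm high standing along its y (top of the strip 40 mm above the bench). Both clips sit astride the strip, 90 mm apart, one at y = -45 mm, the other at y = +45 mm, either way round. Origin at the centre of its underside.
- red_clip: Loose steel spring clip with red handles, about 80 g, 40 mm wide (y), 80 mm high, jaws down, handles up; parked astride the rack's strip, jaw tips on its base. Origin midway between the jaw tips, at their lower end. Hinge pin 12 mm thick along y, centre 34 mm above the origin: throat 28 mm deep. Jaw tips along x: 6 mm apart at rest, 29 mm fully open, with more room above the 10 mm high lips.
- red_clip_grip (a point): Point between the red handles, 62 mm above the clip's origin, axes as the clip's: grasp here, closing along x. Each handle is a plate 36 mm wide (y), 4 mm thick, 46 mm long, rising from the pin. At rest they splay to 53 mm over their tops; squeezed they stand upright and parallel on a stop, 22 mm over their outsides, 81 mm above the origin.
- red_clip_a (a joint): Angle in rad by which each jaw of the red clip has swung open (both alike): 0 shut on the rack's strip, about 0.35 with the handles squeezed fully parallel. The spring resists with about 5 N on each handle at first and 12 N at the end, so a grip of 20 to 30 N holds it wide open; when the squeeze is let off it shuts by itself.
- black_clip: Bystander: a clip of the same shape with black handles on the same rack. Leave it.
- tape_roll: Bystander: cream tape roll, ring 100 mm across, 25 mm high, lying flat.
- bottle: Bystander: white bottle with a green cap, 66 mm across, 170 mm high.
- wrench: Bystander: steel wrench 170 mm long, lying flat.
- ruler: Bystander: flat steel bar 25 by 220 by 4 mm, lying flat.
- core: Bystander: white tube 44 mm across, 110 mm high, standing.
- flange: Bystander: black disc with a hole, 90 mm across, 14 mm high, lying flat.
Things that resemble listed ones, but are neither listed nor needed, are in the scene too. Leave any turquoise look-alike of the card_stand alone.

How it is judged (in metres and radians):
On the way, in this order (a step that is already met when the one before it is completed fails the run):
1. the job card is pressed fully home in its stand (value of joint card below 0.002 m), for 0.2 s.
2. the red clip is squeezed open and lifted clear of its rack (value of joint red_clip_a above 0.22 rad and z of red_clip in the frame of clip_rack above 0.05 m and contact force between the fingers and red_clip above 2 N), for 0.2 s.
At the end, for the whole second after the job is handed in: Card within 2 mm of home. Red clip at rest, held by the fingers only (under 0.3 N on card or stand), jaws each open over 0.22 rad, upright to 0.2 rad; the card edge between them, 8 to 28 mm above the tips, within 9 mm of the clip's middle, 20 mm of the mark, 0.26 rad of square (value of joint card below 0.002 m and value of joint red_clip_a above 0.22 rad and z of card_top in the frame of red_clip between 0.008 and 0.028 m and x of card_top in the frame of red_clip between -0.009 and 0.009 m and y of red_clip in the frame of card_top between -0.02 and 0.02 m and angle between the x axis of red_clip and the x axis of card_top, either way round below 0.26 rad and angle between red_clip's own z axis and vertical below 0.2 rad and contact force between red_clip and card_stand below 0.3 N and contact force between the fingers and red_clip above 2 N and linear speed of red_clip below 0.03 m/s); the arm keeps its last pose, push and grip.
It fails at once if a bystander is moved more than 25 mm (distance of any of black_clip, tape_roll, bottle, wrench, ruler, core, flange from where it was at the start of the episode above 0.025 m).
It also fails if it takes over 53 s, if anything falls off the work surface, if the arm or the gripper's body presses on something with over 40 N, if the wrist force passes 120 N, or if a joint passes its speed limit or range.

ROBOT

A 6-joint arm with a two-finger parallel gripper is mounted at the origin on the work surface. World frame = base frame: x ahead of the robot, y to its left, z up, the work surface at z = 0. Lengths are in mm, angles in rad, forces in N, time in s.
With the tool pointing down it reaches from about 300 to 775 mm from the base axis. Payload 14.6 kg.
Tool frame: the origin (TCP) lies on the centre line of the jaws, within the pads' length; the fingertips stand 19 mm ahead of it and the grasp point (between the pads) is the TCP (bot.tip_reach is the distance from the TCP to the fingertips, in mm); y points along the fingers, x is the direction in which the jaws open and shut, and the axes are right-handed (so a half turn about y gives the same grasp; the last joint's range is limited). The gripper opens to 85 mm and grips with 20 to 120 N. Pads are 22 mm wide; open, the fingers measure 114 mm over their backs; the gripper's body (76 mm by 85 mm) begins 54 mm behind the grasp point. The pads swing forward as they close: fully open they stand 13 mm farther back than shut.
Start: joints at [-1.263, 0.3, 1.521, -0, 1.321, -0.067], TCP at [201.34, -511.812, 250.281] pointing down, gripper open.
Joint ranges: [-3.03, 3.03], [-0.79, 2.21], [0.23, 2.52], [-1.04, 4.18], [0, 3.07], [-2.55, 2.55]. Speed limits (rad/s): [2.22, 2.22, 2.57, 3.14, 3.14, 3.14].

INTERFACE

Orientations are given as a unit quaternion [w, x, y, z].
In Python, from rig import bot gives the robot as it stands. Calls block until the motion is done:
- bot.move_to(position, orientation): joint-space move of the TCP to a pose.
- bot.servo_line(position, attitude=None, speed=150, until_force=None): straight line of the TCP; attitude=None keeps the orientation; speed is the mean speed in mm/s. With until_force (N) it stops when the force on the tool has changed by that much, and returns True; else False.
- bot.move_joints(angles): joint-space move.
- bot.move_gripper(opening, grip_force=None): finger opening in mm; grip_force is the grip in N (None keeps the last); returns when the fingers have stopped.
- bot.dwell(seconds).
- bot.ik(position, orientation): joint angles nearest the present ones, or None.
- bot.read_state(): the state.
- bot.read_camera(name): name is "scene" or "top" or "wrist"; returns a dict with "image" (420x560x3 uint8, blue, green, red), "depth" (420x560 float32, mm along the optical axis (not along the pixel's ray), 0 where there is no reading), "fovy" (degrees; the focal length in pixels is half the picture's height over the tangent of half this angle, whatever the lens; pixels are square), "cx", "cy" (the principal point, pixels), "eye" and "attitude" of the camera in the world; the wrist camera has in their place "mount" (4x4, takes a point from camera to tool coordinates, whose origin is the TCP and whose axes are the tool frame's). Camera axes: x right, y down, z forward; pixel columns grow to the right and rows downward; lengths in mm; the calibration is good to about 2 mm. A picture is of the moment at which its call begins: read the wrist's pose just before it.
A pose or a line that the arm cannot do raises bot.MotionError and nothing moves.
- bot.finish_job(): hands the job in, once; it reports no verdict.
The state is a dict: "clock": time; "joint_positions": joint angles; "qvel": joint speeds; "effort": joint torques, N m; "ee_pos": TCP position; "tool_rot": TCP orientation; "ft_force": force on the tool from outside, world axes, zero at the start; "moment": the same for the moment, N m; "grip_width": finger opening in mm.
Only numpy, scipy, OpenCV 4.12 (cv2) and the standard library are available. Lean on these libraries where they do the work, as an engineer would, in place of code of your own. Each camera call takes 0.05 s, during which the arm holds its last target. There are 200 camera calls.

## Working session

There is one attempt and no reset: what is moved stays moved. The work goes in short steps, each a Python script; the robot and the scene stay as the last script left them, time stands still between calls to the robot, and variables do not carry over. Pictures are saved under pics/ and viewed, about 8 in all and at most 12, crops included, and the job is handed in when it is done.

```bash
ls; mkdir -p pics; cat > h.py <<'E'
import numpy as np, cv2
from scipy.spatial.transform import Rotation as R
from rig import bot
def rot(q): return R.from_quat([q[1],q[2],q[3],q[0]])
def quat(r):
    q=r.as_quat(); return [q[3],q[0],q[1],q[2]]
def cam(name):
    s=bot.read_state(); c=bot.read_camera(name)
    h=c["image"].shape[0]; f=h/2/np.tan(np.radians(c["fovy"])/2)
    if name=="wrist":
        T=np.eye(4);T[:3,:3]=rot(s["tool_rot"]).as_matrix();T[:3,3]=s["ee_pos"];T=T@np.array(c["mount"])
    else:
        T=np.eye(4);a=np.array(c["attitude"]);T[:3,:3]=a if a.shape==(3,3) else rot(a).as_matrix();T[:3,3]=c["eye"]
    d=c["depth"]; v,u=np.indices(d.shape)
    P=np.stack([(u-c["cx"])/f*d,(v-c["cy"])/f*d,d],-1)@T[:3,:3].T+T[:3,3]
    P[d==0]=np.nan
    return c["image"],P,T,f,c
E
python3 - <<'E'
from h import *
for n in("scene","top"):
    im,P,T,f,c=cam(n); cv2.imwrite(f"pics/{n}1.png",im); np.savez(f"{n}1.npz",im=im,P=P); print(n,T.round(2).tolist(),f,c["cx"],c["cy"])
print(bot.read_state())
E
```

```text
pics
scene [[0.7, 0.59, -0.41, 1148.61], [0.71, -0.57, 0.41, -610.51], [0.01, -0.58, -0.82, 1353.43], [0.0, 0.0, 0.0, 1.0]] 506.2549545549977 282.6417410925148 212.593613275667
top [[0.02, -1.0, 0.09, 395.5], [-1.0, -0.02, -0.01, 1.23], [0.01, -0.09, -1.0, 1715.83], [0.0, 0.0, 0.0, 1.0]] 535.7089860389357 274.481497810452 212.81420585214323
{'clock': 0.1, 'joint_positions': array([-1.26263810e+00,  3.00456252e-01,  1.52153318e+00, -4.58782567e-05,
        1.32068914e+00, -6.66311937e-02]), 'qvel': array([ 9.55400840e-04, -5.10993190e-04, -2.73818006e-03,  8.02053784e-04,
        1.65036079e-03,  7.26005773e-05]), 'effort': array([-1.94905508e-03, -5.44379139e+01, -3.62370050e+01, -1.98321532e-04,
        3.03510722e-03,  2.35814120e-06]), 'ee_pos': array([ 201.25571274, -511.64932873,  249.74970599]), 'tool_rot': array([ 0.584623  , -0.58417414,  0.39840506, -0.39778126]), 'ft_force': array([-0.2527465 ,  0.69368663,  0.64935772]), 'moment': array([-0.03869977,  0.01695178,  0.01467505]), 'grip_width': 85.61681566214169}
```

View pics/top1.png

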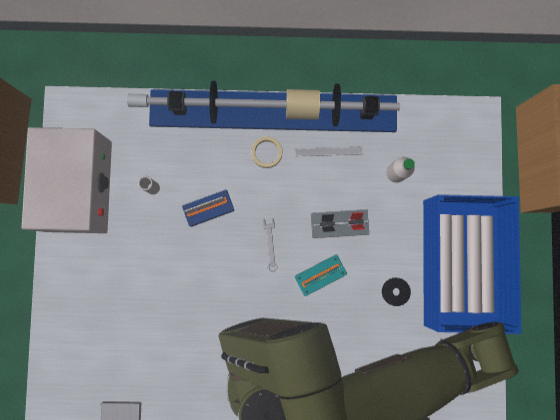

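View pics/scene1.png

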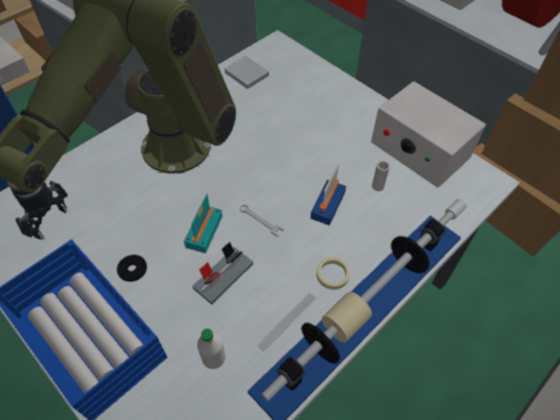

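The top view shows the blue stand at (208,208), the turquoise look-alike at (321,275) and the rack at (340,223), with the red clip at (357,221) and the black clip at (327,222). The scene view agrees, with the blue stand at (328,203) and the red clip at (207,270).

```bash
python3 - <<'E'
from h import *
for n,b,r in(("top",(175,180,245,235),(300,195,380,245)),("scene",(305,160,350,225),(185,235,260,305))):
    D=np.load(n+"1.npz");im=D["im"];P=D["P"]
    hsv=cv2.cvtColor(im,cv2.COLOR_BGR2HSV).astype(int);H,S,V=hsv[...,0],hsv[...,1],hsv[...,2]
    def box(bb):
        m=np.zeros(H.shape,bool);m[bb[1]:bb[3],bb[0]:bb[2]]=1;return m
    def rep(name,m):
        p=P[m];p=p[~np.isnan(p).any(1)]
        if len(p)<5: print(n,name,len(p));return
        rc=cv2.minAreaRect(p[:,:2].astype(np.float32))
        print(n,name,len(p),"mean",p.mean(0).round(1),"z",np.percentile(p[:,2],[2,50,98]).round(1),"rect",np.round(rc[0],1),np.round(rc[1],1),round(rc[2],1))
    B=box(b);Z=P[...,2]
    rep("bluetop",B&(H>100)&(H<130)&(S>100)&(Z>32)&(Z<46))
    rep("orange",B&(H>5)&(H<20)&(S>120))
    rep("card",B&(Z>85))
    Rb=box(r)
    rep("rackbase",Rb&(Z>14)&(Z<26)&(S<60))
    rep("red",Rb&((H<6)|(H>174))&(S>130))
    rep("rackAll",Rb&(Z>10))
    rep("black",Rb&(V<60)&(Z>45))
E
```

```text
top bluetop 547 mean [552.2 195.2  40.2] z [33.4 40.4 45.6] rect [555.1 199.8] [ 67.9 146.9] 21.3
top orange 95 mean [553.1 195.8  69.2] z [43.8 69.9 77.9] rect [553.1 200.3] [ 15.2 131.7] 24.4
top card 173 mean [555.6 200.1 128.4] z [ 89.4 133.2 154.4] rect [557.1 199.8] [  6.6 119.3] 22.1
top rackbase 779 mean [ 515.2 -215.    20.3] z [14.5 20.5 25.5] rect [ 510.7 -209.5] [ 92.2 199.1] 4.8
top red 114 mean [ 523.3 -263.1   82.4] z [ 56.7  83.7 104.7] rect [ 520.9 -263.7] [50.2 34.5] 5.0
top rackAll 1456 mean [ 516.3 -216.1   36.9] z [11.7 23.3 98.4] rect [ 529.4 -219.8] [145.4 252.2] 4.9
top black 114 mean [ 515.2 -173.9   81.3] z [ 52.8  82.8 101.9] rect [ 512.  -174.4] [47.9 34.1] 4.3
scene bluetop 462 mean [569.  184.6  39.6] z [33.  39.6 45.4] rect [559.  193.7] [ 67.8 149.4] 21.7
scene orange 90 mean [563.9 188.8  68.6] z [62.6 68.8 75.2] rect [557.5 196.1] [ 16.4 124.5] 21.1
scene card 186 mean [559.3 192.3 124.4] z [ 86.3 126.8 154.4] rect [556.7 195.9] [  5.9 120.3] 22.2
scene rackbase 948 mean [ 526.1 -229.2   20.5] z [15.  20.6 25.3] rect [ 460.  -224.9] [197.4 182.5] 4.4
scene red 147 mean [ 511.8 -267.9   79.2] z [57.5 79.3 99.9] rect [ 522.9 -267.5] [53.9 32.5] 1.0
scene rackAll 2078 mean [ 498.1 -224.6   37.5] z [12.4 25.1 97.4] rect [ 453.1 -225.9] [211.7 182.4] 4.7
scene black 167 mean [ 507.3 -185.5   75.9] z [ 55.1  74.2 101.1] rect [ 513.  -222.7] [131.2  51.8] 88.8
```

```bash
cat >> h.py <<'E'
def ori(deg):
    c,s=np.cos(np.radians(deg)),np.sin(np.radians(deg))
    return quat(R.from_matrix(np.array([[c,0,-s],[s,0,c],[0,-1,0]])))
def shot(n):
    im,P,T,f,c=cam("wrist"); np.savez(n+".npz",im=im,P=P,T=T); cv2.imwrite(f"pics/{n}.png",im); return im,P,T,f,c
E
python3 - <<'E'
from h import *
np.set_printoptions(precision=2,suppress=True)
print(rot(bot.read_state()["tool_rot"]).as_matrix())
for a in(5,185): print("clip",a,bot.ik([522,-265,300],ori(a)),bot.ik([522,-265,62],ori(a)))
for a in(22,202,112,292): print("card",a,bot.ik([556,198,300],ori(a)),bot.ik([556,198,147],ori(a)))
c=bot.read_camera("wrist"); print(np.array(c["mount"]),c["fovy"],c["cx"],c["cy"])
E
```

```text
[[ 0.37 -0.    0.93]
 [-0.93  0.    0.37]
 [-0.   -1.    0.  ]]
clip 5 [-0.53  0.35  1.34 -0.    1.45 -0.62] [-0.53  0.59  1.57 -0.    0.97 -0.62]
clip 185 [-0.53  0.35  1.34 -0.    1.45  2.52] [-0.53  0.59  1.57 -0.    0.97  2.52]
card 22 [ 0.28  0.36  1.33 -0.    1.45 -0.1 ] [ 0.28  0.49  1.51 -0.    1.14 -0.1 ]
card 202 None None
card 112 [ 0.28  0.36  1.33 -0.    1.45 -1.67] [ 0.28  0.49  1.51 -0.    1.14 -1.67]
card 292 [ 0.28  0.36  1.33 -0.    1.45  1.47] [ 0.28  0.49  1.51 -0.    1.14  1.47]
[[   1.      0.     -0.      0.17]
 [   0.     -0.3     0.95 -122.76]
 [   0.     -0.95   -0.3    76.51]
 [   0.      0.      0.      1.  ]] 69.01501768278625 280.2711649525254 209.2919477714072
```

```bash
python3 - <<'E'
from h import *
bot.move_to([520,-262,250],ori(5)); bot.dwell(.2); a=shot("clip1")[0]
bot.move_to([540,-120,300],ori(22))
bot.move_to([556,198,300],ori(22)); bot.dwell(.2); b=shot("card1")[0]
cv2.imwrite("pics/both.png",cv2.resize(np.vstack([a,b]),(400,600)))
for n,(cx,cy) in(("clip1",(520,-262)),("card1",(556,198))):
    D=np.load(n+".npz");P=D["P"];im=D["im"];hsv=cv2.cvtColor(im,cv2.COLOR_BGR2HSV).astype(int);H,S,V=hsv[...,0],hsv[...,1],hsv[...,2];Z=P[...,2]
    near=np.hypot(P[...,0]-cx,P[...,1]-cy)<110
    def rep(name,m):
        p=P[m&near];
        if len(p)<5: print(n,name,len(p));return
        # trim outliers
        rc=cv2.minAreaRect(p[:,:2].astype(np.float32))
        print(n,name,len(p),"mean",p.mean(0).round(1),"z",np.percentile(p[:,2],[2,50,98]).round(1),"rect",np.round(rc[0],1),np.round(rc[1],1),round(rc[2],1))
    if n=="clip1":
        red=((H<6)|(H>174))&(S>130)
        rep("red",red&(Z>50)&(Z<100)); rep("redtop",red&(Z>72)&(Z<100)); rep("strip",(Z>36)&(Z<44)&(S<60)); rep("black",(V<60)&(Z>50)&(Z<100));rep("base",(Z>16)&(Z<24)&(S<60))
    else:
        rep("card",(Z>100)&(Z<165)); rep("edge",(Z>140)&(Z<165));rep("yellow",(H>20)&(H<35)&(S>120)&(Z>100)&(Z<165)); rep("blue",(H>100)&(H<130)&(S>100)&(Z>36)&(Z<44)); rep("orange",(H>5)&(H<20)&(S>120)&(Z>40))
print(bot.read_state()["clock"])
E
```

```text
clip1 red 1506 mean [ 520.5 -260.    80.4] z [56.1 81.8 97.2] rect [ 517.  -219.7] [ 52.3 124.3] 4.7
clip1 redtop 1053 mean [ 520.4 -259.7   87.4] z [72.7 88.5 97.3] rect [ 517.  -219.7] [ 52.3 124.3] 4.7
clip1 strip 328 mean [ 517.8 -232.6   39.2] z [37.  39.1 42.8] rect [ 519.1 -244.3] [118.2  20.7] 86.6
clip1 black 2944 mean [ 514.1 -188.8   72.6] z [54.4 68.2 97. ] rect [ 518.  -219.5] [ 52.4 135. ] 6.8
clip1 base 4517 mean [ 517.4 -230.4   19.1] z [17.4 19.1 20.7] rect [ 517.7 -230.8] [ 80. 156.] 5.0
card1 card 582 mean [554.2 205.4 147.5] z [144.2 147.9 149.3] rect [556.6 200.2] [  3.9 119. ] 22.0
card1 edge 571 mean [554.5 204.7 147.9] z [146.5 147.9 149.3] rect [556.6 200.1] [  3.8 118.7] 21.9
card1 yellow 0
card1 blue 4430 mean [553.3 206.   39. ] z [37.3 39.1 40.7] rect [555.7 200.5] [ 68.9 147.9] 21.7
card1 orange 1395 mean [555.7 204.2 105.4] z [ 66.4  68.1 364.6] rect [553.2 198.1] [108.4 107.5] 65.0
4.0167
```

View pics/both.png

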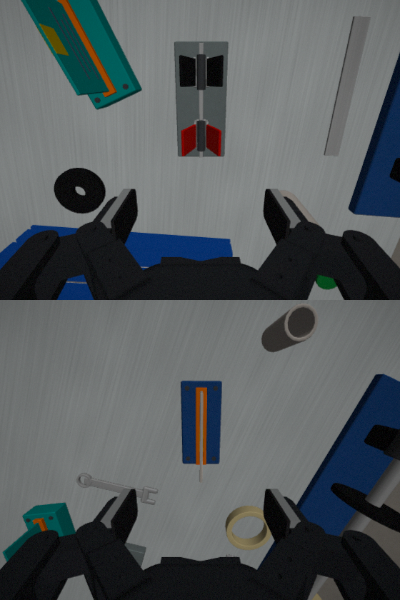

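```bash
python3 - <<'E'
from h import *
D=np.load("clip1.npz");P=D["P"];im=D["im"];hsv=cv2.cvtColor(im,cv2.COLOR_BGR2HSV).astype(int);H,S=hsv[...,0],hsv[...,1];Z=P[...,2]
p=P[((H<6)|(H>174))&(S>130)&(Z>50)&(Z<100)&(np.hypot(P[...,0]-520,P[...,1]+264)<45)]
print("red",cv2.minAreaRect(p[:,:2].astype(np.float32)),p[:,2].max(), cv2.minAreaRect(p[p[:,2]>70][:,:2].astype(np.float32)))
print(bot.tip_reach)
bot.move_gripper(0,30)
o=ori(112)
bot.move_to([556.6,200.1,190],o)
print(bot.tip_reach,bot.read_state()["ft_force"])
r=bot.servo_line([556.6,200.1,143],speed=40,until_force=22)
s=bot.read_state(); print(r,s["ee_pos"],s["ft_force"],s["clock"])
bot.dwell(.3); s=bot.read_state(); print(s["ee_pos"],s["ft_force"],s["grip_width"])
E
```

```text
red ((520.6259765625, -263.95892333984375), (52.317649841308594, 35.49103927612305), 4.693540096282959) 98.15034474820209 ((520.6259765625, -263.95892333984375), (52.317649841308594, 35.49103927612305), 4.693540096282959)
19.0
19.0 [ 0.005577   -0.11453886  0.32939292]
True [556.72467702 200.12665842 146.9221941 ] [-4.3558204  -2.07396115  9.6120306 ] 7.2
[556.71843278 200.14341347 146.90901379] [-4.40451513 -1.0369011   8.53479521] 0.3884625698171634
```

```bash
python3 - <<'E'
from h import *
bot.servo_line([556.7,200.1,200],speed=150)
bot.move_to([556.6,200.1,300],ori(22)); bot.move_gripper(85); bot.dwell(.1)
im,P,T,f,c=shot("card2"); cv2.imwrite("pics/card2c.png",im[60:300,150:420])
hsv=cv2.cvtColor(im,cv2.COLOR_BGR2HSV).astype(int);H,S=hsv[...,0],hsv[...,1];Z=P[...,2];nr=np.hypot(P[...,0]-556,P[...,1]-200)<80
e=P[nr&(Z>115)&(Z<160)];print("edge",len(e),np.percentile(e[:,2],[10,50,90]),cv2.minAreaRect(e[e[:,2]>122][:,:2].astype(np.float32)))
o=P[nr&(H>5)&(H<20)&(S>120)&(Z>40)&(Z<80)];print("collar",np.percentile(o[:,2],[10,50,90]))
b=P[nr&(H>100)&(H<130)&(S>100)&(Z>33)&(Z<47)];print("stand",np.median(b[:,2]))
bot.move_to([545,-120,300],ori(5))
bot.move_to([520.6,-264,190],ori(5))
hit=bot.servo_line([520.6,-264,82],speed=100,until_force=12)
print(hit,bot.read_state()["ee_pos"],bot.read_state()["ft_force"],bot.read_state()["clock"])
shot("grasp1")
E
```

```text
edge 476 [125.96616153 126.98465424 127.84263289] ((556.2984619140625, 199.588134765625), (4.107509613037109, 119.43490600585938), 21.92057228088379)
collar [45.99809887 47.03342979 48.04941665]
stand 39.020844074423565
False [ 520.89866043 -264.16493931   82.6813659 ] [-0.85914134 -0.11738975  0.22930214] 13.55
```

View pics/grasp1.png

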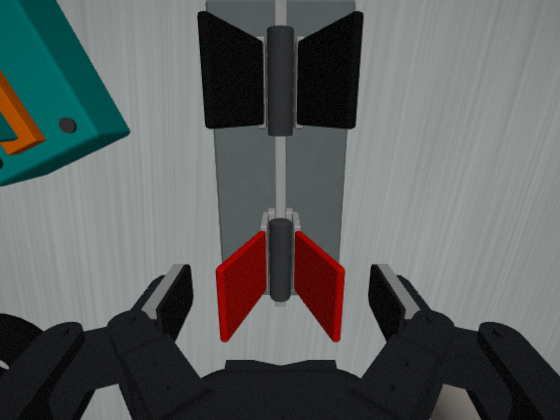

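The card is home, since the collar measures 8.0 mm above the stand. The open fingers straddle the red handles symmetrically: the pads are at about (180,290) and (385,290), and the clip's pin is at (280,260).

```bash
python3 - <<'E'
from h import *
bot.move_gripper(15,30); bot.dwell(.3)
s=bot.read_state();print("w",s["grip_width"],s["ft_force"],s["ee_pos"])
shot("grasp2")
bot.servo_line([520.6,-264,95],speed=30)
bot.servo_line([520.6,-264,260],speed=120); bot.dwell(.3)
s=bot.read_state();print("w",s["grip_width"],s["ft_force"],s["ee_pos"],s["clock"])
im=shot("lift1")[0]
a=cv2.imread("pics/grasp2.png");cv2.imwrite("pics/gl.png",cv2.resize(np.vstack([a,im]),(400,600)))
E
```

```text
w 19.653939998153607 [ 3.12156376 -0.64851857  9.61461007] [ 521.92576434 -264.58014799   83.71082082]
w 19.73209083655123 [-0.72924915  1.00582785 -0.11834893] [ 520.57823076 -263.99337839  259.80420962] 16.9667
```

View pics/gl.png

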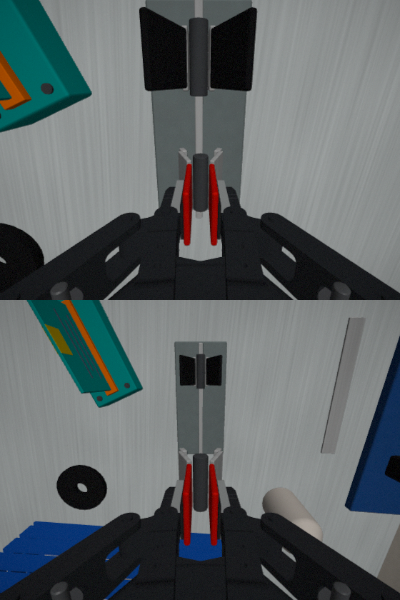

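The lift worked: the red clip is off the rack with its handles nearly parallel, its pin is at about (281,255) in full-image pixels, and the black clip has stayed put. Next I'll measure the clip's pose in the tool frame.

```bash
python3 - <<'E'
from h import *
np.set_printoptions(precision=1,suppress=True)
D=np.load("lift1.npz");P=D["P"];im=D["im"]
s=bot.read_state();M=rot(s["tool_rot"]).as_matrix();L=(P-s["ee_pos"])@M  # tool coords
hsv=cv2.cvtColor(im,cv2.COLOR_BGR2HSV).astype(int);H,S,V=hsv[...,0],hsv[...,1],hsv[...,2]
for r in range(205,310,6): print(r,L[r,281],V[r,281],S[r,281])
red=((H<6)|(H>174))&(S>130)&(np.abs(L[...,1])<60)&(np.abs(L[...,0])<20)
for sg in(-1,1):
    p=L[red&(np.sign(L[...,0])==sg)];print("red",sg,len(p),p.min(0),p.max(0))
    c=p.mean(0);_,sv,v=np.linalg.svd(p-c);print(" normal",v[2])
pin=(V<90)&(S<60)&(np.abs(L[...,0])<6)&(L[...,1]>10)&(L[...,1]<35)
p=L[pin];print("pin",len(p),np.percentile(p,[2,50,98],axis=0))
lo=(np.abs(L[...,0])<25)&(L[...,1]>35)&(L[...,1]<75);p=L[lo];print("jaws",len(p),p.min(0) if len(p) else 0,p.max(0) if len(p) else 0)
E
```

```text
205 [  0.5 219.8 -25.4] 127 0
211 [  0.5 220.8 -33.1] 127 0
217 [ 0.2 34.6 22.8] 48 32
223 [ 0.2 28.2 21.7] 48 16
229 [ 0.2 28.4 18.3] 49 26
235 [ 0.2 28.1 15. ] 45 23
241 [ 0.2 28.6 11.3] 47 16
247 [ 0.2 28.7  7.8] 49 31
253 [ 0.2 28.1  4.5] 46 11
259 [ 0.2 27.7  1.1] 50 10
265 [ 0.2 27.6 -2.5] 49 26
271 [ 0.2 28.3 -6.6] 48 32
277 [  0.2  28.2 -10.2] 45 17
283 [  0.2  28.5 -14.2] 46 11
289 [  0.2  28.3 -17.9] 47 22
295 [  0.3  28.1 -21.7] 45 23
301 [   0.8  261.9 -183.8] 147 7
307 [   0.8  262.  -194. ] 147 5
red -1 1182 [-11.4 -18.2 -17.8] [-6.1 32.1 18.4]
 normal [ 1. -0.  0.]
red 1 1215 [  6.1 -26.1 -17.3] [11.4 31.2 18.3]
 normal [-1. -0.  0.]
pin 1621 [[ -5.8  27.4 -21.5]
 [ -0.3  29.2   2.9]
 [  5.5  33.7  22.8]]
jaws 907 [-19.1  35.1  -5.6] [19.  63.9 23.3]
```

```bash
python3 - <<'E'
from h import *
bot.move_to([545,-60,290],ori(14)); bot.move_to([556.4,199.8,250],ori(22)); bot.dwell(.2)
im,P,T,f,c=shot("pre"); s=bot.read_state(); M=rot(s["tool_rot"]).as_matrix();L=(P-s["ee_pos"])@M
print("w",s["grip_width"],s["ee_pos"],[L[r,281].round(1).tolist() for r in(230,255,285)])
Z=P[...,2];e=P[(Z>120)&(Z<132)&(np.hypot(P[...,0]-556,P[...,1]-200)<80)];L2=(e-s["ee_pos"])@M
print("edge in tool",len(e),np.median(L2,axis=0),L2.min(0),L2.max(0))
hit=bot.servo_line([556.4,199.8,178],speed=50,until_force=8)
bot.dwell(.3);s=bot.read_state();print(hit,s["ee_pos"],s["ft_force"],s["grip_width"],s["clock"])
im=shot("fin")[0]; sc=cam("scene")[0]
cv2.imwrite("pics/final.png",np.vstack([cv2.resize(im,(400,300)),cv2.resize(sc[120:240,260:420],(400,300),interpolation=cv2.INTER_CUBIC)]))
E
```

```text
w 19.693431232245956 [556.7116006  198.8200467  250.23113797] [[0.2, 28.4, 17.5], [0.2, 27.2, 3.5], [0.3, 28.7, -15.8]]
edge in tool 427 [  0.38288367 123.2621818   27.5512731 ] [ -2.11227188 121.46028946  -5.16083344] [  2.14029668 129.90832235  60.81546788]
False [556.41348482 199.79947139 178.08142634] [-1.03218036 -0.30957121 -0.42920906] 19.840362849483856 21.025
```

View pics/final.png

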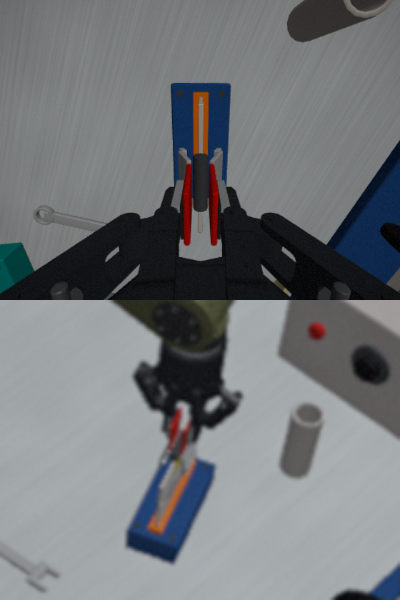

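The clip is centred over the card's middle: the card edge enters between the jaws at about (201,150) in the upper panel. The force reading shows no contact, so I'm handing in.

```bash
python3 - <<'E'
from h import *
bot.dwell(.3);s=bot.read_state();print(s["ee_pos"],s["ft_force"],s["grip_width"],s["clock"])
bot.finish_job()
E
```

```text
[556.38231664 199.81062466 177.9957855 ] [-0.48898434  0.23687639 -0.9956023 ] 19.665999107255175 21.425
the job is handed in; nothing more can be done
```

I pressed the card home, lifted the red clip off its rack squeezed open, and held it upright over the middle of the card's top edge. I handed the job in at about 21.4 s of the 53 s allowed, and no verdict is reported.

- **Card:** the fingertips stopped at 127.9 mm, and the collar then measured 8.0 mm above the stand top, which means fully home. I didn't re-measure it after lowering the clip, but the force reading showed no contact on the way down.
- **Grip:** the clip sits about 6 mm lower in the fingers than planned, with its tips 68 mm ahead of the TCP (tool centre point). I set the final height from that measurement.
- **Clip opening:** the handle faces measured parallel and about 23 mm apart over their outsides, against 22 mm when fully squeezed. The gripper itself read 19.7 mm, which doesn't quite match. I put that down to an offset in the reading.
- **Final position:** the edge should be about 18 mm above the jaw tips, within about 1 mm of the clip's middle and of the middle of the edge. These come from the measured poses; I couldn't see the jaw tips directly at the end.
- **Contact at the end:** the wrist force was only about 1 N, which is sensor noise level.
- **Other objects:** the black clip looked unmoved after the lift, and I saw no sign that anything else had shifted. I didn't measure the bystanders at the end.

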